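Build a wound-filter stack and click the clamp knob on

TASK

Build up the water-filter stack in the blue stand: seat the white foot in the pocket between the four pillars with its hub up, lift every wound filter ring off its drying peg and stack them squarely on the foot, then lay the steel pressure disc on top with its square drive up. Last, push the clamp knob's square socket straight down onto the drive until the spring ball clicks and the socket sits fully home on the disc. Leave the glassware and bottles standing where they are.

Things in the scene. Friction and masses are not known exactly. Their poses are not given: they have to be found in the camera images.
- stand: fixed assembly stand: blue base plate 150 x 150 x 12 mm with four aluminium pillars standing on its diagonals; yaw differs from start to start. Origin at the underside centre, z up; the gaps between the pillars (34 mm wide at the narrowest) face along +x, -x, +y and -y of this body, and leave room for fingers
- pocket (a point): centre of the pocket floor, on top of the stand's base plate (12 mm above the table). The pillars' inner faces lie 33.5 mm from this axis, rise straight to 60 mm above the pocket floor and then flare outward to 70 mm. A stack with two rings is 56 mm high under the disc, with three 78 mm
- rack: fixed wooden drying rack, plate 300 (x) x 100 (y) x 15 mm, origin at its underside centre, z up. Pegs at x = -100, 0 and +100 mm, y = 0: white collar 44 mm diameter up to 43 mm above the table (a ring rests on it), then a steel peg 24 mm diameter with its top at 92 mm
- ring0: yarn-wound filter ring, cream winding on a white core: outside diameter 62 mm, bore 34 mm, 22 mm high, 0.05 to 0.1 kg, firm (its outside is a 14-sided prism, up to 64 mm over the corners). Origin at its centre, z along its axis; either way up is right. It starts on one of the rack's three pegs; two or three rings are present
- ring1: yarn-wound filter ring, cream winding on a white core: outside diameter 62 mm, bore 34 mm, 22 mm high, 0.05 to 0.1 kg, firm (its outside is a 14-sided prism, up to 64 mm over the corners). Origin at its centre, z along its axis; either way up is right. It starts on one of the rack's three pegs; two or three rings are present
- ring2: yarn-wound filter ring, cream winding on a white core: outside diameter 62 mm, bore 34 mm, 22 mm high, 0.05 to 0.1 kg, firm (its outside is a 14-sided prism, up to 64 mm over the corners). Origin at its centre, z along its axis; either way up is right. It starts on one of the rack's three pegs; two or three rings are present
- foot: white plastic foot: flange 62 mm diameter and 12 mm thick, on it a round hub 28 mm diameter and 22 mm high (34 mm in all, 0.15 kg) that goes up into the first ring's bore. Origin at the underside centre, z up through the hub. Starts upright on the table
- disc: steel pressure disc 62 mm diameter, 16 mm thick, 0.35 kg. Origin: centre of its underside (bearing face), z up. Below it a spigot 28 mm diameter, 8 mm deep, goes into the top ring's bore; the disc stands on it at the start. Above, a square drive 20 x 20 mm, sides along x and y, from 16 to 44 mm above the origin (last 3 mm stepped in to 17 mm), with a spring ball in its +x face
- spring_ball (a joint): inward travel of the brass ball in the drive's +x face (m): 0 out, 0.004 pressed in. The ball lies 32 mm above the disc's origin and stands 4 mm out of the face; the drive's y faces are plain. The socket's mouth presses it in (a push of about 5 to 15 N) and it springs back to about 0 in the socket's groove
- socket: clamp knob: square steel block 44 x 44 x 36 mm with a 52 mm square skirt round its lowest 8 mm, on it a grey fluted round grip 36 mm diameter, 40 mm high (76 mm in all, 0.22 to 0.37 kg). Origin: centre of its underside, z up. In the underside a socket 23 mm square along x and y, 30 mm deep, mouth flared to 32 mm, ball groove all round: any quarter turn fits. Home: underside on the disc's upper face, 16 mm above the disc's origin. Starts upright
- flask: glass conical flask, 76 mm diameter, 116 mm high, origin at the underside; not to be moved
- beaker: glass beaker, 72 mm diameter, 85 mm high, origin at the underside; not to be moved
- jar: white jar, 56 mm diameter, 75 mm high, origin at the underside; not to be moved
- amber: amber reagent bottle, 70 mm diameter, 150 mm high, origin at the underside; not to be moved

How it is judged:
By the outcome, as a careful person would: the job done as asked, in the order asked, and still so for the second after the job is handed in, with the robot touching nothing.
Of ring0, ring1, ring2 only 2 to 3 are there at a start; the rules pass over those that are not, and their reading is None.
At some moment in a run one of foot, disc, socket may be knocked a few centimetres aside while the robot is not near it.
It also fails if it takes over 208 s, if anything falls off the work surface, if the arm or the gripper's body presses on something with over 40 N, if the wrist force passes 120 N, or if a joint passes its speed limit or range.

ROBOT

A 6-joint arm with a two-finger parallel gripper is mounted at the origin on the work surface. World frame = base frame: x ahead of the robot, y to its left, z up, the work surface at z = 0. Lengths are in m, angles in rad, forces in N, time in s.
With the tool pointing down it reaches from about 0.375 to 0.9 m from the base axis. Payload 3.1 kg.
Tool frame: the origin (TCP) lies between the finger pads; the fingertips stand 8 mm ahead of it and the grasp point (between the pads) lies 11 mm behind it; z points along the fingers, y is the line along which they close (so a half turn about z gives the same grasp; the last joint's range is limited). The gripper opens to 85 mm and grips with 20 to 120 N. Pads are 22 mm wide; open, the fingers measure 114 mm over their backs; the gripper's body (76 mm by 85 mm) begins 54 mm behind the grasp point. The pads swing forward as they close: fully open they stand 13 mm farther back than shut.
Start: joints at [1.133, 0.527, 1.433, -0, 1.181, -0.178], TCP at [0.16, 0.604, 0.239] pointing down, gripper open.
Joint ranges: [-3.08, 3.08], [-0.75, 2.2], [0.22, 2.44], [-1.43, 4.57], [0, 2.65], [-2.85, 2.85]. Speed limits (rad/s): [2.79, 2.79, 3.14, 3.14, 3.14, 3.14].

INTERFACE

Orientations are given as a unit quaternion [x, y, z, w].
In Python, from station import readout, cams, sign_off gives the robot as it stands.
- The arm moves only by the tool send_rows, never from a script. Its argument "commands" is text: rows parted by semicolons, each of 5 numbers parted by spaces: the finger opening in mm, from 0 to 85.4, then the shift along the tool's x, y, z each as a share of 0.02 m, from -1 to 1, then the turn about the tool's z as a share of 4 degrees, from -1 to 1. In form: grip dx dy dz spin; .... A call has 1 to 20 rows; each row shifts and turns the commanded pose from where the row before left it, along the tool's axes as they then stand; what a row does not reach is not made up. A row lasts 1/12 s, in which the tool goes at most 41.7 mm and 7.16 degrees, less where a joint would pass 70% of its speed; a pose out of reach is approached as far as the arm can. A call with a number of a shift or a turn outside -1 to 1 is refused whole. A call with a gripper value outside its range is refused whole. The fingers move at their own pace and stop on an object; "grip_force" is the grip in N (left out, the last holds). Time passes only in rows, so rows that do not move let the fingers close. It gives the time, the measured TCP pose, the force, the opening and the grip force at its end, in the units of the state.
- readout.sense(): the state, without advancing time (a new reading comes with each control period).
- cams.snapshot(name): name is "scene" or "top" or "wrist"; returns a dict with "pixels" (400x640x3 uint8, red, green, blue), "intrinsics" (3x3 intrinsics, pixels), "eye" and "rotation" of the camera in the world. Camera axes: x right, y down, z forward; pixel columns grow to the right and rows downward; lengths in m; the calibration is good to about 2 mm. The wrist camera is an equidistant fisheye: a pixel r from the principal point sees the ray r / f radians off the axis. A picture is of the moment at which its call begins. There is no depth.
- sign_off(): hands the job in; it is judged then, once.
The state is a dict: "t": time; "q": joint angles; "qd": joint speeds; "tau": joint torques, N m; "tcp_pos": TCP position; "tool_rot": TCP orientation; "force": force on the tool from outside, world axes, zero at the start; "ft_torque": the same for the moment, N m; "finger_gap": opening from 0.0 (shut) to 1.0 (fully open); "gripper_force": force on a finger pad.
Only numpy, scipy, OpenCV 4.12 (cv2) and the standard library are available. Lean on these libraries where they do the work, as an engineer would, in place of code of your own. Each camera call takes 0.05 s, during which the arm holds its last target. There are 200 camera calls.

## Working session

There is one attempt and no reset: what is moved stays moved. The work goes in short steps, Python scripts to look and compute and a tool call to move; the robot and the scene stay as the last step left them, time stands still between calls to the robot, and variables do not carry over. Pictures are saved under pics/ and viewed, at most 14 in all, crops included, and the job is handed in when it is done.

Besides the shell and the picture viewer there is one more tool, called after "Call:" by a JSON object that holds its "method" and its "body". send_rows: Moves the arm, as the interface text tells. Its arguments: {"type":"object","properties":{"commands":{"type":"string"},"grip_force":{"type":"number"}},"required":["commands"]}

```bash
ls; mkdir -p pics
cat > h.py <<'E'
import numpy as np, cv2
from station import readout, cams, sign_off
from scipy.spatial.transform import Rotation as R
def snap(n,f=None):
    s=cams.snapshot(n)
    if f: cv2.imwrite('pics/'+f+'.png',cv2.cvtColor(s['pixels'],cv2.COLOR_RGB2BGR))
    return s
def ray(s,u,v,fish=False):
    K=np.array(s['intrinsics']);a=(u-K[0,2])/K[0,0];b=(v-K[1,2])/K[1,1]
    if fish:
        r=np.hypot(a,b);d=np.array([a/r*np.sin(r),b/r*np.sin(r),np.cos(r)]) if r>1e-9 else np.array([0,0,1.])
    else: d=np.array([a,b,1.])
    return np.array(s['rotation'])@d
def at_z(s,u,v,z,fish=False):
    d=ray(s,u,v,fish);e=np.array(s['eye']);return e+d*(z-e[2])/d[2]
def proj(s,p,fish=False):
    K=np.array(s['intrinsics']);c=np.array(s['rotation']).T@(np.array(p)-np.array(s['eye']))
    if fish:
        h=np.hypot(c[0],c[1]);r=np.arctan2(h,c[2]);x,y=(c[:2]/h*r) if h>1e-9 else (0,0)
    else: x,y=c[0]/c[2],c[1]/c[2]
    return K[0,0]*x+K[0,2],K[1,1]*y+K[1,2]
E
python3 - <<'E'
from h import *
for n in('top','scene','wrist'):
    s=snap(n,n+'0'); print(n,np.round(s['eye'],3),np.round(s['rotation'],3).tolist(),np.round(s['intrinsics'],1).tolist())
r=readout.sense();print(r)
E
```

```text
pics
top [ 0.403 -0.037  1.163] [0.712, -0.698, 0.061, -0.048] [[420.4, 0.0, 324.2], [0.0, 420.4, 202.8], [0.0, 0.0, 1.0]]
scene [1.246 0.155 0.964] [0.547, 0.77, -0.263, -0.196] [[424.9, 0.0, 320.3], [0.0, 424.9, 200.4], [0.0, 0.0, 1.0]]
wrist [0.085 0.623 0.373] [0.783, 0.603, 0.092, 0.122] [[309.7, 0.0, 319.2], [0.0, 309.7, 198.7], [0.0, 0.0, 1.0]]
{'t': 0.15, 'q': array([ 1.13352341e+00,  5.28299205e-01,  1.43364590e+00, -9.18905033e-06,
        1.18139165e+00, -1.78508027e-01]), 'qd': array([ 0.0006181 , -0.00367042, -0.00303962, -0.00011341, -0.00134879,
        0.00020821]), 'tau': array([ 3.93882929e-04, -4.42745340e+01, -1.78275472e+01, -2.56926778e-04,
        5.67634706e-03, -4.08119064e-06]), 'tcp_pos': array([0.15966958, 0.6036873 , 0.23851772]), 'tool_rot': array([ 1.29019992e-01,  9.91641609e-01, -8.32332285e-04, -2.60225530e-04]), 'force': array([0.1578921 , 0.35512197, 0.87737142]), 'ft_torque': array([-0.02244349,  0.01865669,  0.02831396]), 'gripper_force': 0.0, 'finger_gap': 1.000373253108642}
```

Run:
```python
t=open('h.py').read()
t=t.replace("np.array(s['rotation'])@d","R.from_quat(s['rotation']).apply(d)").replace("np.array(s['rotation']).T@(np.array(p)-np.array(s['eye']))","R.from_quat(s['rotation']).inv().apply(np.array(p)-np.array(s['eye']))")
open('h.py','w').write(t)
```

```text
(no output)
```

View pics/top0.png

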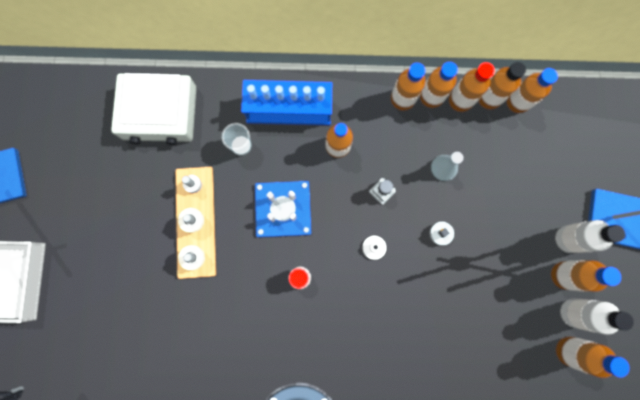

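View pics/scene0.png

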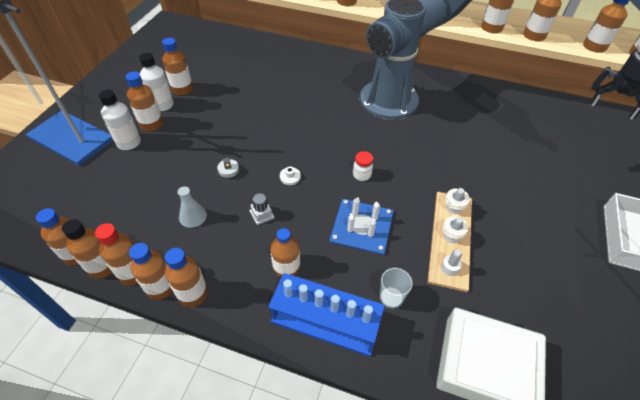

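Run:
```python
from h import *
t=cv2.imread('pics/top0.png');s=cv2.imread('pics/scene0.png')
a=cv2.resize(t[150:290,160:460],(800,373),interpolation=cv2.INTER_CUBIC)
b=cv2.resize(s[170:290,400:500],(270,227)[:0] or (240,227),interpolation=cv2.INTER_CUBIC)
c=cv2.resize(s[150:235,210:350],(380,227),interpolation=cv2.INTER_CUBIC)
d=np.zeros((600,800,3),np.uint8);d[:373]=a;d[373:,:240]=b;d[373:,250:630]=c
cv2.imwrite('pics/crop0.png',d)
T=snap('top')
for n,u,v,z in [('stand',283,209,.012),('foot',375,246,.034),('disc',442,233,.02),('socket',383,190,.03),('flask',446,170,.0),('rack',195,222,.015),('amber',339,150,0),('beaker',237,146,0),('jar',299,279,0),('peg1',191,184,.065),('peg2',191,220,.065),('peg3',191,258,.065)]: print(n,np.round(at_z(T,u,v,z),3))
```

```text
stand [0.564 0.056 0.012]
foot [ 0.466 -0.195  0.034]
disc [ 0.506 -0.381  0.02 ]
socket [ 0.62  -0.218  0.03 ]
flask [ 0.688 -0.403  0.   ]
rack [0.523 0.294 0.015]
amber [ 0.74  -0.097  0.   ]
beaker [0.745 0.194 0.   ]
jar [0.375 0.008 0.   ]
peg1 [0.619 0.297 0.065]
peg2 [0.523 0.291 0.065]
peg3 [0.425 0.284 0.065]
```

View pics/crop0.png

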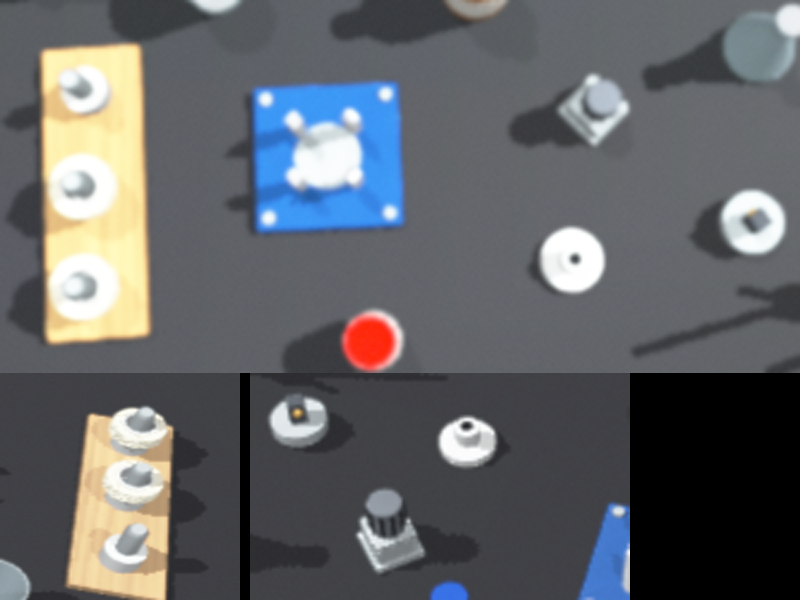

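```bash
cat >> h.py <<'E'
def go(x,y,z,yaw=None):
    """print shift to TCP target in tool axes (rows of 20mm), yaw = world angle (deg) of tool y axis mod 180"""
    r=readout.sense();q=R.from_quat(r['tool_rot']);M=q.as_matrix()
    cur=np.degrees(np.arctan2(M[1,1],M[0,1]));p=np.array(r['tcp_pos'])
    print('t %.1f tcp'%r['t'],np.round(p,4),'yaw(y) %.1f'%cur,'tilt %.4f'%M[2,2],'q6 %.2f'%r['q'][5],'gap %.1f'%(r['finger_gap']*85.4),'F',np.round(r['force'],1))
    if yaw is not None:
        d=(yaw-cur+90)%180-90;sp=-d   # tool z down
        print(' spin: %.2f units (cw/ccw alt %.2f)'%(sp/4,(sp-180*np.sign(sp))/4))
    d=np.array([x,y,z])-p
    print(' now-axes shift units',np.round(M.T@d/0.02,3))
    if yaw is not None:
        M2=(q*R.from_euler('z',sp,degrees=True)).as_matrix();print(' after-spin units',np.round(M2.T@d/0.02,3))
E
python3 - <<'E'
from h import *
T=snap('top');S=snap('wrist')
print('wrist axis',R.from_quat(S['rotation']).apply([0,0,1]))
M=R.from_quat(readout.sense()['tool_rot']).as_matrix();print(M.round(3),(M.T@(np.array(S['eye'])-readout.sense()['tcp_pos'])).round(3))
C=[(252,90),(397,84),(403,224),(257,232)]
P=np.array([at_z(T,160+u/2.6667,150+v/2.6667,.012)[:2] for u,v in C]);print(P.round(3),P.mean(0))
for i in range(4):
    d=P[(i+1)%4]-P[i];print(np.hypot(*d).round(3),np.degrees(np.arctan2(d[1],d[0])).round(1)%90)
go(.5,.1,.25,90)
E
```

```text
wrist axis [ 0.29155765 -0.07823943 -0.95334817]
[[-0.967  0.256 -0.   ]
 [ 0.256  0.967 -0.001]
 [ 0.    -0.001 -1.   ]] [ 0.077 -0.001 -0.134]
[[ 0.634  0.138]
 [ 0.643 -0.013]
 [ 0.497 -0.023]
 [ 0.486  0.126]] [0.56487645 0.05702549]
0.151 3.700000000000003
0.147 3.6999999999999886
0.149 4.200000000000003
0.148 4.4
t 0.3 tcp [0.1598 0.604  0.239 ] yaw(y) 75.2 tilt -1.0000 q6 -0.18 gap 85.5 F [-0.3  0.5 -0.7]
 spin: -3.71 units (cw/ccw alt 41.29)
 now-axes shift units [-22.89  -20.008  -0.539]
 after-spin units [-17.008 -25.199  -0.539]
```

Call:
{"method": "send_rows", "body": {"commands": "85 -0.95 -0.76 0 0;85 -0.95 -0.76 0 0;85 -0.95 -0.76 0 0;85 -0.95 -0.76 0 0;85 -0.95 -0.76 0 0;85 -0.95 -0.76 0 0;85 -0.95 -0.76 0 0;85 -0.95 -0.76 0 0;85 -0.95 -0.76 0 0;85 -0.95 -0.76 0 0;85 -0.95 -0.76 0 0;85 -0.95 -0.76 0 0;85 -0.95 -0.76 0 0;85 -0.95 -0.76 0 0"}}

```text
t: 1.47
tcp_pos: [0.3632, 0.3294, 0.2395]
tool_rot: [0.129, 0.992, 0.0, 0.0]
force: [0.3, 0.9, -0.3]
finger_gap: 0.992
gripper_force: 0.0
```

Call:
{"method": "send_rows", "body": {"commands": "85 -0.95 -0.76 0 0;85 -0.95 -0.76 0 0;85 -0.95 -0.76 0 0;85 -0.95 -0.76 0 0;85 -0.95 -0.76 0 0;85 -0.95 -0.76 0 0;85 -0.95 -0.76 0 0;85 -0.95 -0.76 0 0;85 -0.95 -0.76 0 0;85 -0.95 -0.76 0 0;85 -0.95 -0.76 0 0;85 -0.95 -0.76 0 0;85 -0.95 -0.76 0 0;85 -0.95 -0.76 0 0;85 0 0 0 -0.94;85 0 0 0 -0.94;85 0 0 0 -0.94;85 0 0 0 -0.94;85 0 0 0 -0.94;85 0 0 0 0"}}

```text
t: 3.13
tcp_pos: [0.5652, 0.0565, 0.2393]
tool_rot: [-0.035, 0.999, 0.0, -0.0]
force: [-0.7, -0.3, 0.1]
finger_gap: 0.994
gripper_force: 0.0
```

Run:
```python
from h import *
s=snap('wrist','w1');go(.466,-.195,.15,94)
for p in [(.565,.057,.012),(.565,.057,.082)]: print(proj(s,p,True))
r=readout.sense();print(proj(s,r['tcp_pos'],True))
```

```text
t 3.2 tcp [0.5652 0.0566 0.2393] yaw(y) 93.9 tilt -1.0000 q6 -1.74 gap 85.0 F [-0.6  0.2 -0.5]
 spin: -0.03 units (cw/ccw alt 44.97)
 now-axes shift units [  5.804 -12.213   4.464]
 after-spin units [  5.826 -12.202   4.464]
(np.float64(319.9744595761549), np.float64(168.8870009636598))
(np.float64(320.1380355028003), np.float64(183.88917510630478))
(np.float64(320.1095710311528), np.float64(265.50598324606824))
```

View pics/w1.png

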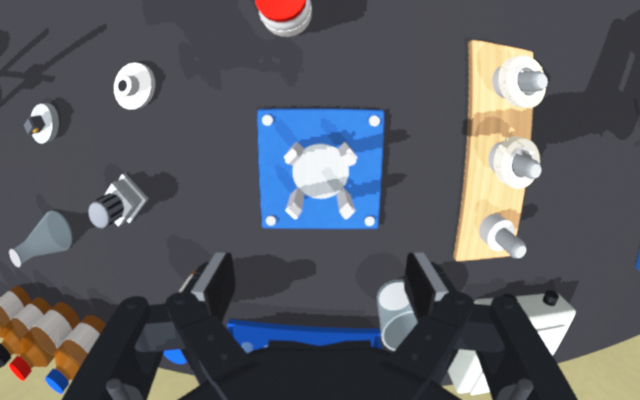

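Run:
```python
from h import *
s=snap('wrist')
sc=[(267,120.5),(374.5,120.5),(370,221),(271,220.5)]
P=np.array([at_z(s,u,v,.014,True)[:2] for u,v in sc]);print(P.round(4),P.mean(0).round(4))
for i in range(4):
    d=P[(i+1)%4]-P[i];print(np.hypot(*d).round(4),np.degrees(np.arctan2(d[1],d[0])).round(1)%90)
for n,u,v,z in [('pocket',320.5,171,.012),('foot top',122,86,.034),('foot flange',135,87,.012),('disc',43,124,.024),('skt skirt',125,203,.008)]: print(n,at_z(s,u,v,z,True).round(4))
```

```text
[[ 0.5107 -0.0084]
 [ 0.5021  0.1163]
 [ 0.6268  0.1245]
 [ 0.6345 -0.    ]] [0.5685 0.0581]
0.125 3.9000000000000057
0.1249 3.8
0.1248 3.5999999999999943
0.1241 3.9000000000000057
pocket [0.5676 0.0578 0.012 ]
foot top [ 0.4658 -0.1955  0.034 ]
foot flange [ 0.4672 -0.1894  0.012 ]
disc [ 0.5075 -0.3716  0.024 ]
skt skirt [ 0.629  -0.2197  0.008 ]
```

Call:
{"method": "send_rows", "body": {"commands": "50 0.45 -0.94 0 0;50 0.45 -0.94 0 0;50 0.45 -0.94 0 0;50 0.45 -0.94 0 0;50 0.45 -0.94 0 0;50 0.45 -0.94 0 0;50 0.45 -0.94 0 0;50 0.45 -0.94 0 0;50 0.45 -0.94 0 0;50 0.45 -0.94 0 0;50 0.45 -0.94 0 0;50 0.45 -0.94 0 0;50 0.4 -0.92 0 0;50 0 0 0.9 0;50 0 0 0.9 0;50 0 0 0.9 0;50 0 0 0.9 0;50 0 0 0.9 0;50 0 0 0 0;50 0 0 0 0"}}

```text
t: 4.9
tcp_pos: [0.4661, -0.1946, 0.1488]
tool_rot: [-0.034, 0.999, 0.001, -0.001]
force: [-0.0, -0.2, -0.2]
finger_gap: 0.585
gripper_force: 0.0
```

Run:
```python
from h import *
s=snap('wrist','w2');go(.466,-.195,.15,94)
for p in [(.466,-.195,.034),(.466,-.195,0.012)]: print(proj(s,p,True))
```

```text
t 5.0 tcp [ 0.4668 -0.195   0.1497] yaw(y) 93.9 tilt -1.0000 q6 -2.26 gap 50.1 F [-0.7  0.3 -0.5]
 spin: -0.02 units (cw/ccw alt 44.98)
 now-axes shift units [ 0.038  0.003 -0.017]
 after-spin units [ 0.038  0.003 -0.017]
(np.float64(319.0136388081411), np.float64(197.11549722312716))
(np.float64(318.99878785499084), np.float64(189.98189198839924))
```

View pics/w2.png

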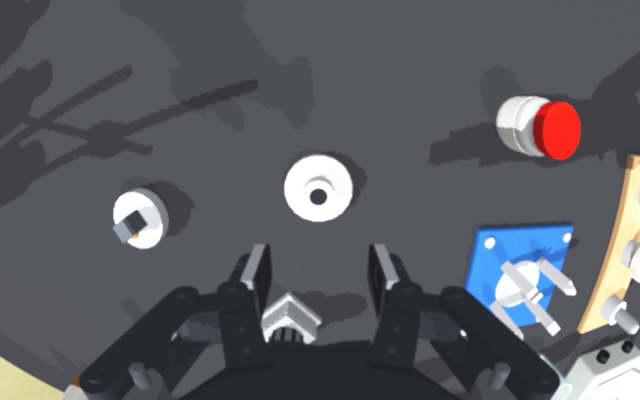

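Call:
{"method": "send_rows", "body": {"commands": "50 0.08 0 0.8 0;50 0 0 0.8 0;50 0 0 0.8 0;50 0 0 0.8 0;50 0 0 0.8 0;50 0 0 0.8 0;50 0 0 0.8 0;50 0 0 0.7 0;50 0 0 0 0;20 0 0 0 0;20 0 0 0 0;20 0 0 0 0;20 0 0 0 0;20 0 0 0 0;20 0 0 0 0", "grip_force": 30}}

```text
t: 6.2
tcp_pos: [0.4659, -0.1956, 0.0246]
tool_rot: [-0.035, 0.999, -0.001, 0.001]
force: [-0.5, 0.7, 6.0]
finger_gap: 0.312
gripper_force: 30.1
```

Call:
{"method": "send_rows", "body": {"commands": "50 0 0 -0.15 0;50 0 0 0 0;50 0 0 0 0;50 0 0 0 1;50 0 0 0 1;50 0 0 0 1;50 0 0 0 1;50 0 0 0 1;50 0 0 0 1;50 0 0 0 1;50 0 0 0 1;50 0 0 0 1;50 0 0 0 1;50 0 0 0 1;50 0 0 0 1;50 0 0 0 1;50 0 0 0 1;50 0 0 0 1;50 0 0 0 1;50 0 0 0 1"}}

```text
t: 7.87
tcp_pos: [0.4647, -0.1948, 0.0261]
tool_rot: [0.532, 0.847, 0.0, -0.0]
force: [-0.3, 0.7, -0.3]
finger_gap: 0.588
gripper_force: 0.0
```

Call:
{"method": "send_rows", "body": {"commands": "50 0 0 0 1;50 0 0 0 1;50 0 0 0 1;50 0 0 0 1;50 0 0 0 1;50 0 0 0 0.5;50 0 0 0 0;20 0 0 0 0;20 0 0 0 0;20 0 0 0 0;20 0 0 0 0;20 0 0 0 0;20 0 0 0 0", "grip_force": 40}}

```text
t: 8.95
tcp_pos: [0.4648, -0.1949, 0.0265]
tool_rot: [0.682, 0.731, -0.0, -0.0]
force: [-1.5, -0.2, 3.7]
finger_gap: 0.303
gripper_force: 39.3
```

Run:
```python
from h import *
go(.5675,.058,.2,3.8)
```

```text
t 8.9 tcp [ 0.4648 -0.1949  0.0265] yaw(y) 4.0 tilt -1.0000 q6 -0.69 gap 25.9 F [-1.5 -0.2  3.7]
 spin: 0.05 units (cw/ccw alt -44.95)
 now-axes shift units [12.259  6.002 -8.678]
 after-spin units [12.279  5.962 -8.678]
```

Call:
{"method": "send_rows", "body": {"commands": "20 0 0 -0.9 0;20 0 0 -0.9 0;20 0 0 -0.9 0;20 0 0 -0.9 0;20 0 0 -0.9 0;20 0 0 -0.9 0;20 0 0 -0.9 0;20 0.9 0.44 0 0;20 0.9 0.44 0 0;20 0.9 0.44 0 0;20 0.9 0.44 0 0;20 0.9 0.44 0 0;20 0.9 0.44 0 0;20 0.9 0.44 0 0;20 0.9 0.44 0 0;20 0.9 0.44 0 0;20 0.9 0.44 0 0;20 0.9 0.44 0 0;20 0.9 0.44 0 0;20 0.9 0.44 0 0"}}

```text
t: 10.62
tcp_pos: [0.5625, 0.0475, 0.1516]
tool_rot: [0.682, 0.731, -0.0, -0.001]
force: [0.4, 0.3, -1.3]
finger_gap: 0.31
gripper_force: 39.6
```

Call:
{"method": "send_rows", "body": {"commands": "20 0.6 0.27 0 0;20 0 0 0 0;20 0 0 0 0"}}

```text
t: 10.87
tcp_pos: [0.5669, 0.0591, 0.1518]
tool_rot: [0.682, 0.732, -0.001, -0.0]
force: [-0.6, -0.7, -1.7]
finger_gap: 0.309
gripper_force: 39.7
```

Run:
```python
from h import *
go(.568,.058,.0385,3.8)
s=snap('wrist','w3')
```

```text
t 10.9 tcp [0.5669 0.0591 0.1518] yaw(y) 4.1 tilt -1.0000 q6 -0.16 gap 26.4 F [-0.6 -0.7 -1.7]
 spin: 0.07 units (cw/ccw alt -44.93)
 now-axes shift units [-0.057  0.06   5.666]
 after-spin units [-0.057  0.06   5.666]
```

View pics/w3.png

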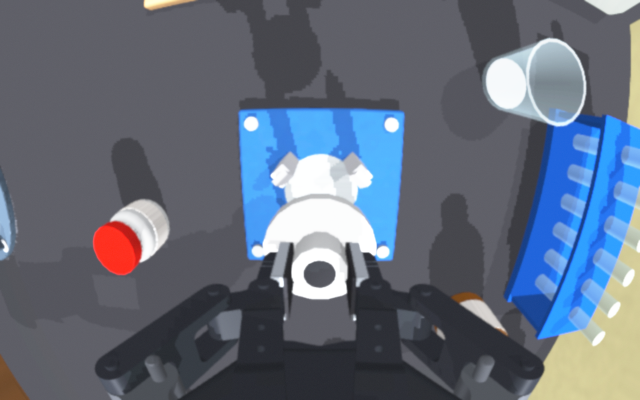

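Run:
```python
from h import *
s=snap('wrist')
sc=[(251,123.5),(391.5,125),(383,251.5),(258.5,251)]
P=np.array([at_z(s,u,v,.014,True)[:2] for u,v in sc]);print(P.round(4),P.mean(0).round(4))
for i in range(4):
    d=P[(i+1)%4]-P[i];print(np.hypot(*d).round(4),np.degrees(np.arctan2(d[1],d[0])).round(1)%90)
```

```text
[[ 0.5017  0.1145]
 [ 0.6262  0.122 ]
 [ 0.6345 -0.0019]
 [ 0.5103 -0.01  ]] [0.5682 0.0562]
0.1247 3.4
0.1241 3.799999999999997
0.1245 3.6999999999999886
0.1247 3.9000000000000057
```

Call:
{"method": "send_rows", "body": {"commands": "20 -0.1 0.07 0 0;20 0 0 0.8 0;20 0 0 0.8 0;20 0 0 0.8 0;20 0 0 0.8 0;20 0 0 0.6 0;20 0 0 0.6 0;20 0 0 0.6 0;20 0 0 0.3 0;20 0 0 0.2 0;20 0 0 0 0"}}

```text
t: 11.88
tcp_pos: [0.5685, 0.0568, 0.0415]
tool_rot: [0.682, 0.731, -0.0, -0.0]
force: [0.5, -1.0, -0.9]
finger_gap: 0.306
gripper_force: 39.9
```

Call:
{"method": "send_rows", "body": {"commands": "20 0 0 0.15 0;20 0 0 0 0;45 0 0 0 0;45 0 0 0 0;45 0 0 0 0;45 0 0 -0.5 0;45 0 0 -0.9 0;45 0 0 -0.9 0;45 0 0 -0.9 0;45 0 0 -0.9 0;45 0 0 -0.9 0;45 0 0 -0.9 0;45 0 0 -0.9 0;85 0 0 -0.9 0;85 0 0 0 0"}}

```text
t: 13.13
tcp_pos: [0.5713, 0.0567, 0.1979]
tool_rot: [0.682, 0.731, 0.003, 0.003]
force: [0.9, 0.1, 0.3]
finger_gap: 0.794
gripper_force: 0.0
```

Run:
```python
from h import *
s=snap('wrist','w4')
go(.425,.284,.19,3.8)
for p in [(.425,.284,.065),(.425,.284,.092),(.523,.291,.065),(.523,.291,.092),(.5685,.057,.046),(.5685,.057,.024)]: print(np.round(proj(s,p,True),1))
```

```text
t 13.2 tcp [0.5703 0.0568 0.1961] yaw(y) 4.0 tilt -1.0000 q6 -0.17 gap 74.6 F [ 0.2 -0.2 -0.6]
 spin: 0.04 units (cw/ccw alt -44.96)
 now-axes shift units [11.837 -6.459  0.258]
 after-spin units [11.817 -6.496  0.258]
[180.1 -48.6]
[168.6 -60.1]
[282.5 -62.8]
[279.3 -77.4]
[315.2 184.2]
[315.3 178.7]
```

View pics/w4.png

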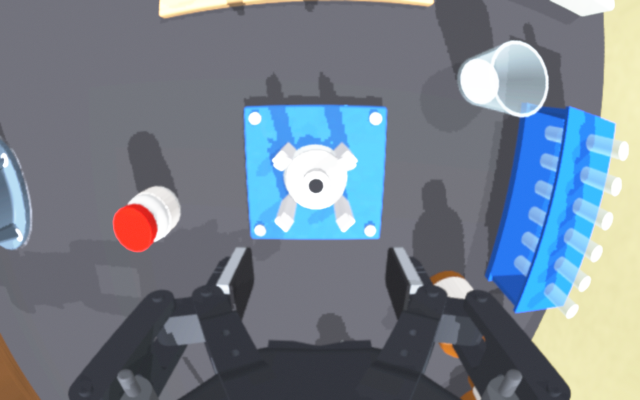

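Call:
{"method": "send_rows", "body": {"commands": "85 0.85 -0.47 0 0;85 0.85 -0.47 0 0;85 0.85 -0.47 0 0;85 0.85 -0.47 0 0;85 0.85 -0.47 0 0;85 0.85 -0.47 0 0;85 0.85 -0.47 0 0;85 0.85 -0.47 0 0;85 0.85 -0.47 0 0;85 0.85 -0.47 0 0;85 0.85 -0.47 0 0;85 0.85 -0.46 0 0;85 0.85 -0.46 0 0;85 0.8 -0.46 0 0;85 0 0 0 0;85 0 0 0 0"}}

```text
t: 14.52
tcp_pos: [0.4207, 0.2844, 0.1927]
tool_rot: [0.681, 0.732, -0.001, -0.0]
force: [1.1, -0.3, -0.5]
finger_gap: 0.998
gripper_force: 0.0
```

Run:
```python
from h import *
s=snap('wrist','w5')
go(.425,.284,.065,3.8)
for p in [(.425,.284,.065),(.425,.284,.092),(.523,.291,.065),(.523,.291,.092)]: print(np.round(proj(s,p,True),1))
```

```text
t 14.6 tcp [0.4214 0.284  0.1928] yaw(y) 4.0 tilt -1.0000 q6 0.30 gap 84.9 F [ 0.4 -0.8 -0.1]
 spin: 0.06 units (cw/ccw alt -44.94)
 now-axes shift units [-0.008  0.184  6.392]
 after-spin units [-0.007  0.184  6.392]
[324.5 192.7]
[325.  202.2]
[430.7 193. ]
[441.2 202.1]
```

View pics/w5.png

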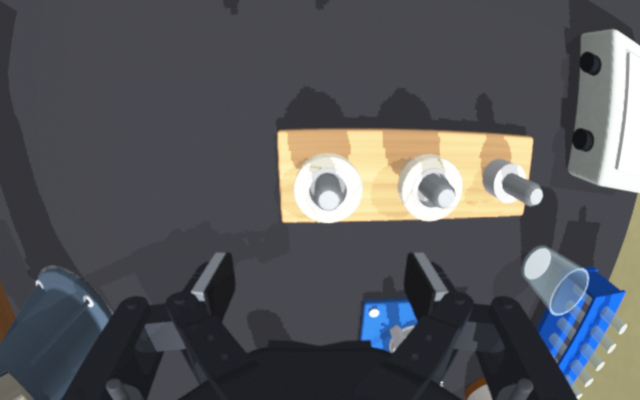

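Run:
```python
from h import *
s=snap('wrist')
for u,v,z in [(328,187,.065),(328.5,201,.092),(430,187,.065),(446,197,.092)]: print(at_z(s,u,v,z,True).round(4))
```

```text
[0.4285 0.2889 0.065 ]
[0.4285 0.2848 0.092 ]
[0.5222 0.296  0.065 ]
[0.5275 0.2952 0.092 ]
```

Call:
{"method": "send_rows", "body": {"commands": "85 0.1 0.37 0 0;85 0 0 0.9 0;85 0 0 0.9 0;85 0 0 0.9 0;85 0 0 0.9 0;85 0 0 0.9 0;85 0 0 0.9 0;85 0 0 0.9 0;85 0 0 0.8 0;85 0 0 0.6 0;85 0 0 0 0;50 0 0 0 0;50 0 0 0 0;50 0 0 0 0;50 0 0 0 0;50 0 0 0 0;85 0 0 0 0;85 0 0 0 0;85 0 0 0 0;85 0 0 0 0", "grip_force": 25}}

```text
t: 16.28
tcp_pos: [0.429, 0.2868, 0.0394]
tool_rot: [0.682, 0.731, 0.0, 0.0]
force: [0.4, 0.8, -0.1]
finger_gap: 0.997
gripper_force: 0.0
```

Call:
{"method": "send_rows", "body": {"commands": "85 0 0 0 -1;85 0 0 0 -1;85 0 0 0 -1;85 0 0 0 -1;85 0 0 0 -1;85 0 0 0 -1;85 0 0 0 -1;85 0 0 0 -1;85 0 0 0 -1;85 0 0 0 -1;85 0 0 0 -1;85 0 0 0 -1;85 0 0 0 -1;85 0 0 0 -1;85 0 0 0 -1;85 0 0 0 -1;85 0 0 0 -1;85 0 0 0 -1;85 0 0 0 -1;85 0 0 0 -1"}}

```text
t: 17.95
tcp_pos: [0.429, 0.2867, 0.0393]
tool_rot: [0.051, 0.999, -0.0, -0.0]
force: [0.0, 0.3, -0.3]
finger_gap: 0.996
gripper_force: 0.0
```

Call:
{"method": "send_rows", "body": {"commands": "85 0 0 0 -1;85 0 0 0 -1;85 0 0 0 -0.5;85 0 0 0 0;50 0 0 0 0;50 0 0 0 0;50 0 0 0 0;50 0 0 0 0;50 0 0 0 0;50 0 0 0 0", "grip_force": 40}}

```text
t: 18.78
tcp_pos: [0.429, 0.2867, 0.0397]
tool_rot: [-0.034, 0.999, 0.0, 0.0]
force: [-0.0, -1.9, 5.6]
finger_gap: 0.727
gripper_force: 43.4
```

Run:
```python
from h import *
go(.5685,.057,.15,93.8)
```

```text
t 18.8 tcp [0.429  0.2867 0.0397] yaw(y) 93.9 tilt -1.0000 q6 -1.27 gap 62.1 F [-0.  -1.9  5.6]
 spin: 0.04 units (cw/ccw alt -44.96)
 now-axes shift units [ -6.169 -11.938  -5.514]
 after-spin units [ -6.199 -11.922  -5.514]
```

Call:
{"method": "send_rows", "body": {"commands": "50 0 0 -0.9 0;50 0 0 -0.9 0;50 0 0 -0.9 0;50 0 0 -0.9 0;50 0 0 -0.9 0;50 0 0 -0.9 0;50 0 0 -0.2 0;50 -0.475 -0.92 0 0;50 -0.475 -0.92 0 0;50 -0.475 -0.92 0 0;50 -0.475 -0.92 0 0;50 -0.475 -0.92 0 0;50 -0.475 -0.92 0 0;50 -0.475 -0.92 0 0;50 -0.475 -0.92 0 0;50 -0.475 -0.92 0 0;50 -0.475 -0.92 0 0;50 -0.475 -0.92 0 0;50 -0.475 -0.92 0 0;50 -0.47 -0.9 0 0"}}

```text
t: 20.45
tcp_pos: [0.5685, 0.0561, 0.15]
tool_rot: [-0.034, 0.999, 0.0, -0.001]
force: [0.5, 0.3, -0.6]
finger_gap: 0.725
gripper_force: 44.0
```

Call:
{"method": "send_rows", "body": {"commands": "50 0 0 0 0;50 0 0 0 0;50 0 0 0 0"}}

```text
t: 20.7
tcp_pos: [0.5675, 0.0574, 0.1503]
tool_rot: [-0.034, 0.999, 0.0, -0.001]
force: [-1.3, -0.2, -0.7]
finger_gap: 0.726
gripper_force: 44.0
```

Run:
```python
from h import *
go(.5685,.057,.0215,93.8)
```

```text
t 20.7 tcp [0.5675 0.0574 0.1503] yaw(y) 93.9 tilt -1.0000 q6 -1.74 gap 62.0 F [-1.3 -0.2 -0.7]
 spin: 0.04 units (cw/ccw alt -44.96)
 now-axes shift units [-0.065 -0.029  6.441]
 after-spin units [-0.065 -0.029  6.441]
```

Call:
{"method": "send_rows", "body": {"commands": "50 -0.06 -0.03 0.8 0;50 0 0 0.8 0;50 0 0 0.8 0;50 0 0 0.8 0;50 0 0 0.6 0;50 0 0 0.6 0;50 0 0 0.6 0;50 0 0 0.6 0;50 0 0 0.4 0;50 0 0 0.2 0;50 0 0 0 0"}}

```text
t: 21.62
tcp_pos: [0.5694, 0.0565, 0.0263]
tool_rot: [-0.035, 0.999, 0.0, -0.001]
force: [-1.0, -0.1, -1.4]
finger_gap: 0.724
gripper_force: 44.0
```

Call:
{"method": "send_rows", "body": {"commands": "50 0 0 0.12 0;50 0 0 0.12 0;50 0 0 0 0"}}

```text
t: 21.87
tcp_pos: [0.5695, 0.0566, 0.0226]
tool_rot: [-0.035, 0.999, 0.0, -0.0]
force: [-2.1, 1.0, -2.1]
finger_gap: 0.728
gripper_force: 44.1
```

Call:
{"method": "send_rows", "body": {"commands": "50 0 0 0.08 0;50 0 0 0 0;74 0 0 0 0;74 0 0 0 0;74 0 0 0 0;74 0 0 -0.4 0;74 0 0 -0.9 0;74 0 0 -0.9 0;74 0 0 -0.9 0;74 0 0 -0.9 0;74 0 0 -0.9 0;74 0 0 -0.9 0;74 0 0 -0.9 0;85 0 0 -0.9 0;85 0 0 -0.9 0;85 0 0 0 0"}}

```text
t: 23.2
tcp_pos: [0.5725, 0.0563, 0.1953]
tool_rot: [-0.035, 0.999, -0.001, 0.004]
force: [0.1, 0.8, 0.4]
finger_gap: 0.999
gripper_force: 0.0
```

Run:
```python
from h import *
s=snap('wrist','w6')
i=cv2.imread('pics/w6.png');cv2.imwrite('pics/w6c.png',cv2.resize(i[100:260,230:630],(800,320)))
go(.5275,.2945,.17,93.8)
```

```text
t 23.2 tcp [0.5715 0.0563 0.1935] yaw(y) 94.0 tilt -1.0000 q6 -1.74 gap 84.6 F [-0.3 -0.6 -0.5]
 spin: 0.04 units (cw/ccw alt -44.96)
 now-axes shift units [ 1.377 12.033  1.154]
 after-spin units [ 1.414 12.029  1.154]
```

View pics/w6c.png

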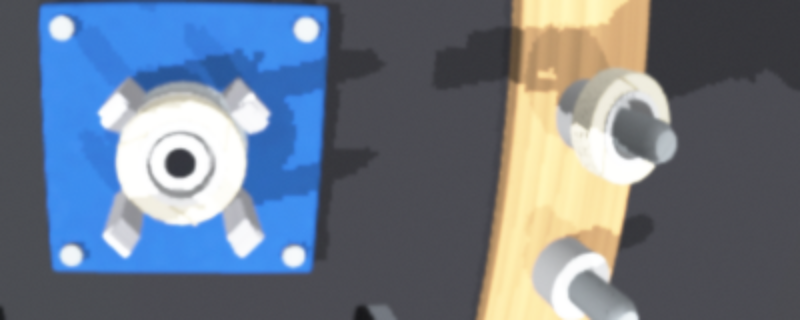

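Call:
{"method": "send_rows", "body": {"commands": "85 0.1 0.92 0 0;85 0.1 0.92 0 0;85 0.1 0.92 0 0;85 0.1 0.92 0 0;85 0.1 0.92 0 0;85 0.1 0.92 0 0;85 0.11 0.93 0 0;85 0.11 0.93 0 0;85 0.11 0.93 0 0;85 0.11 0.93 0 0;85 0.11 0.93 0 0;85 0.11 0.93 0 0;85 0.11 0.93 0 0;85 0 0 0 0;85 0 0 0 0"}}

```text
t: 24.5
tcp_pos: [0.525, 0.295, 0.1899]
tool_rot: [-0.036, 0.999, -0.0, -0.001]
force: [0.9, 0.9, 0.2]
finger_gap: 0.995
gripper_force: 0.0
```

Run:
```python
from h import *
s=snap('wrist','w7')
print(np.round(proj(s,(.5275,.2945,.065),True)),np.round(proj(s,(.5275,.2945,.092),True)))
go(.5275,.2945,.039,93.8)
i=cv2.imread('pics/w7.png');cv2.imwrite('pics/w7c.png',cv2.resize(i[130:250,250:400],(600,480)))
```

```text
[319. 197.] [319. 206.]
t 24.6 tcp [0.5253 0.2943 0.19  ] yaw(y) 94.0 tilt -1.0000 q6 -1.32 gap 85.0 F [ 0.7  0.2 -0.5]
 spin: 0.06 units (cw/ccw alt -44.94)
 now-axes shift units [-0.121  0.009  7.551]
 after-spin units [-0.121  0.01   7.551]
```

View pics/w7c.png

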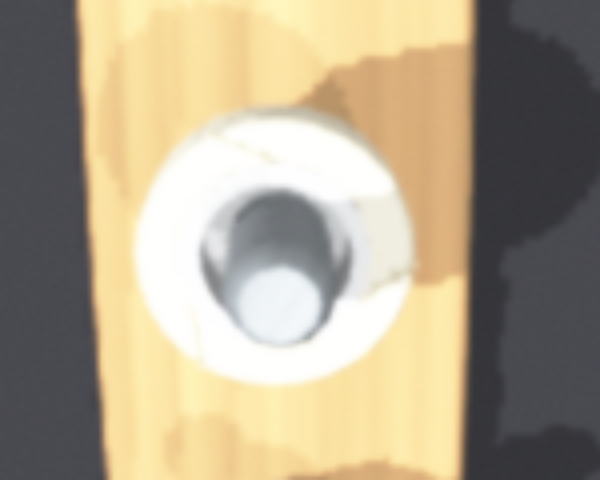

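Call:
{"method": "send_rows", "body": {"commands": "85 -0.05 0 0.9 0;85 0 0 0.9 0;85 0 0 0.9 0;85 0 0 0.9 0;85 0 0 0.9 0;85 0 0 0.9 0;85 0 0 0.9 0;85 0 0 0.8 0;85 0 0 0.45 0;85 0 0 0 0;50 0 0 0 0;50 0 0 0 0;50 0 0 0 0;50 0 0 0 0;50 0 0 0 0;85 0 0 0 0;85 0 0 0 0;85 0 0 0 0;85 0 0 0 0", "grip_force": 25}}

```text
t: 26.13
tcp_pos: [0.5268, 0.2948, 0.0398]
tool_rot: [-0.035, 0.999, -0.0, -0.0]
force: [-0.4, -0.6, -1.3]
finger_gap: 1.0
gripper_force: 0.0
```

Call:
{"method": "send_rows", "body": {"commands": "85 0 0 0 1;85 0 0 0 1;85 0 0 0 1;85 0 0 0 1;85 0 0 0 1;85 0 0 0 1;85 0 0 0 1;85 0 0 0 1;85 0 0 0 1;85 0 0 0 1;85 0 0 0 1;85 0 0 0 1;85 0 0 0 1;85 0 0 0 1;85 0 0 0 1;85 0 0 0 1;85 0 0 0 1;85 0 0 0 1;85 0 0 0 1;85 0 0 0 1"}}

```text
t: 27.8
tcp_pos: [0.5268, 0.2947, 0.0398]
tool_rot: [0.617, 0.787, -0.0, -0.0]
force: [-0.1, -0.3, -0.2]
finger_gap: 0.996
gripper_force: 0.0
```

Call:
{"method": "send_rows", "body": {"commands": "85 0 0 0 1;85 0 0 0 1;85 0 0 0 0.5;85 0 0 0 0;50 0 0 0 0;50 0 0 0 0;50 0 0 0 0;50 0 0 0 0;50 0 0 0 0;50 0 0 0 0", "grip_force": 40}}

```text
t: 28.63
tcp_pos: [0.527, 0.2948, 0.0401]
tool_rot: [0.682, 0.731, 0.0, 0.0]
force: [-0.7, -0.0, 2.7]
finger_gap: 0.72
gripper_force: 44.0
```

Run:
```python
from h import *
go(.5687,.0568,.15,3.8)
```

```text
t 28.6 tcp [0.527  0.2948 0.0401] yaw(y) 4.0 tilt -1.0000 q6 0.26 gap 61.4 F [-0.7 -0.   2.7]
 spin: 0.05 units (cw/ccw alt -44.95)
 now-axes shift units [-12.014   1.255  -5.495]
 after-spin units [-12.01    1.293  -5.495]
```

Call:
{"method": "send_rows", "body": {"commands": "50 0 0 -0.9 0;50 0 0 -0.9 0;50 0 0 -0.9 0;50 0 0 -0.9 0;50 0 0 -0.9 0;50 0 0 -0.9 0;50 0 0 -0.2 0;50 -0.92 0.1 0 0;50 -0.92 0.1 0 0;50 -0.92 0.1 0 0;50 -0.92 0.1 0 0;50 -0.92 0.1 0 0;50 -0.92 0.1 0 0;50 -0.92 0.1 0 0;50 -0.92 0.1 0 0;50 -0.92 0.1 0 0;50 -0.92 0.1 0 0;50 -0.92 0.1 0 0;50 -0.92 0.1 0 0;50 -0.92 0.1 0 0"}}

```text
t: 30.3
tcp_pos: [0.5688, 0.057, 0.1508]
tool_rot: [0.682, 0.731, -0.001, -0.001]
force: [0.6, 0.0, -1.6]
finger_gap: 0.719
gripper_force: 43.9
```

Call:
{"method": "send_rows", "body": {"commands": "50 0 0 0 0;50 0 0 0 0;50 0 0 0 0"}}

```text
t: 30.55
tcp_pos: [0.5687, 0.0583, 0.1512]
tool_rot: [0.682, 0.731, -0.0, -0.001]
force: [0.6, 1.9, -1.0]
finger_gap: 0.718
gripper_force: 43.9
```

Run:
```python
from h import *
go(.5687,.0568,.043,3.8)
```

```text
t 30.6 tcp [0.5687 0.0583 0.1512] yaw(y) 4.0 tilt -1.0000 q6 -0.16 gap 61.3 F [ 0.6  1.9 -1. ]
 spin: 0.04 units (cw/ccw alt -44.96)
 now-axes shift units [-8.000e-02  4.000e-03  5.409e+00]
 after-spin units [-8.000e-02  4.000e-03  5.409e+00]
```

Call:
{"method": "send_rows", "body": {"commands": "50 -0.08 0 0.8 0;50 0 0 0.8 0;50 0 0 0.8 0;50 0 0 0.8 0;50 0 0 0.6 0;50 0 0 0.6 0;50 0 0 0.5 0;50 0 0 0.3 0;50 0 0 0.15 0;50 0 0 0 0;50 0 0 0 0"}}

```text
t: 31.47
tcp_pos: [0.569, 0.0568, 0.0481]
tool_rot: [0.682, 0.731, -0.0, -0.0]
force: [-4.4, 1.2, 21.8]
finger_gap: 0.72
gripper_force: 55.0
```

Call:
{"method": "send_rows", "body": {"commands": "50 0 0 -0.5 0;50 0 -0.08 0 0;50 0 0 0 0;50 0 0 0.2 0;50 0 0 0.1 0;50 0 0 0.1 0;50 0 0 0 0"}}

```text
t: 32.05
tcp_pos: [0.5679, 0.0561, 0.0479]
tool_rot: [0.682, 0.731, -0.0, -0.0]
force: [-2.5, 0.7, 14.8]
finger_gap: 0.718
gripper_force: 52.3
```

Run:
```python
from h import *
go(.5687,.0568,.043,3.8)
s=snap('wrist','w8');i=cv2.imread('pics/w8.png')
cv2.imwrite('pics/w8c.png',cv2.resize(i[130:350,210:430],(600,600)))
```

```text
t 32.0 tcp [0.5679 0.0561 0.0479] yaw(y) 4.0 tilt -1.0000 q6 -0.17 gap 61.4 F [-2.5  0.7 14.8]
 spin: 0.04 units (cw/ccw alt -44.96)
 now-axes shift units [0.031 0.042 0.244]
 after-spin units [0.031 0.042 0.244]
```

View pics/w8c.png

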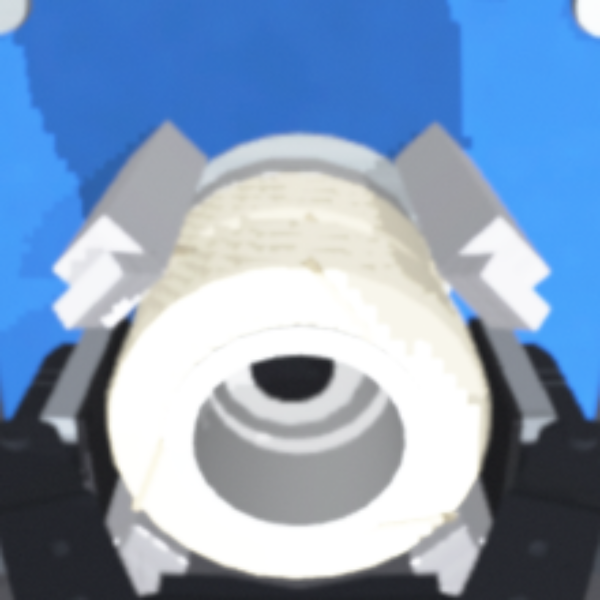

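Call:
{"method": "send_rows", "body": {"commands": "50 0 0 -0.08 0;50 0 0 0 0;74 0 0 0 0;74 0 0 0 0;74 0 0 0 0;74 0 0 -0.4 0;74 0 0 -0.9 0;74 0 0 -0.9 0;74 0 0 -0.9 0;74 0 0 -0.9 0;74 0 0 -0.9 0;74 0 0 -0.9 0;74 0 0 -0.9 0;74 0 0 -0.9 0;74 0 0 0 0"}}

```text
t: 33.35
tcp_pos: [0.5702, 0.0561, 0.2044]
tool_rot: [0.682, 0.731, 0.002, 0.003]
force: [1.0, 0.6, 0.2]
finger_gap: 0.868
gripper_force: 0.0
```

Run:
```python
from h import *
s=snap('wrist','w9');i=cv2.imread('pics/w9.png')
cv2.imwrite('pics/w9c.png',cv2.resize(i[90:270,230:410],(720,720))[60:660])
c=(.5685,.0568)
for z in (.068,.073): 
  for a in (0,90,180,270): print(z,np.round(proj(s,(c[0]+.031*np.cos(np.radians(a+4)),c[1]+.031*np.sin(np.radians(a+4)),z),True),1))
sc=snap('scene','s9');j=cv2.imread('pics/s9.png')
u=proj(sc,(*c,.05));print(u,proj(sc,(*c,.068)),proj(sc,(*c,.082)))
go(.507,-.376,.2,3.8)
```

```text
0.068 [350.5 188.1]
0.068 [316.4 154.5]
0.068 [282.5 188.3]
0.068 [316.6 220. ]
0.073 [351.1 189.6]
0.073 [316.4 155.4]
0.073 [281.9 189.8]
0.073 [316.6 222. ]
(np.float64(362.6015829792766), np.float64(215.5762257689234)) (np.float64(363.23123855135617), np.float64(211.53863368199558)) (np.float64(363.73203934406564), np.float64(208.3273076691207))
t 33.5 tcp [0.5681 0.0562 0.2012] yaw(y) 4.0 tilt -1.0000 q6 -0.17 gap 73.9 F [ 0.3 -0.   0.1]
 spin: 0.04 units (cw/ccw alt -44.96)
 now-axes shift units [-21.346  -4.546   0.061]
 after-spin units [-21.359  -4.48    0.061]
```

View pics/w9c.png

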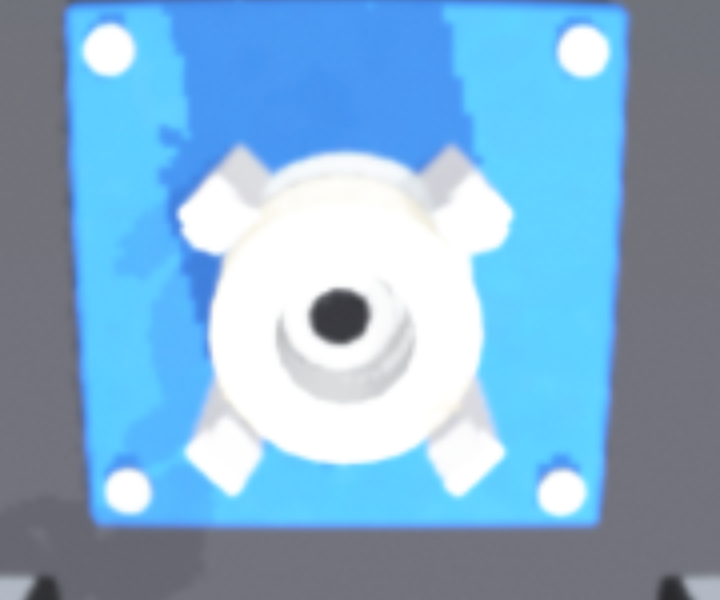

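Call:
{"method": "send_rows", "body": {"commands": "60 -0.95 -0.21 0 0;60 -0.95 -0.21 0 0;60 -0.95 -0.21 0 0;60 -0.95 -0.21 0 0;60 -0.95 -0.21 0 0;60 -0.95 -0.21 0 0;60 -0.95 -0.21 0 0;60 -0.95 -0.21 0 0;60 -0.95 -0.21 0 0;60 -0.95 -0.21 0 0;60 -0.95 -0.21 0 0;60 -0.95 -0.21 0 0;60 -0.95 -0.21 0 0;60 -0.95 -0.21 0 0;60 -0.95 -0.21 0 0;60 -0.95 -0.21 0 0;60 -0.95 -0.21 0 0;60 -0.95 -0.21 0 0;60 -0.95 -0.21 0 0;60 -0.95 -0.21 0 0"}}

```text
t: 35.12
tcp_pos: [0.5093, -0.3289, 0.1987]
tool_rot: [0.682, 0.731, 0.0, -0.002]
force: [-0.2, 0.3, 0.3]
finger_gap: 0.702
gripper_force: 0.0
```

Call:
{"method": "send_rows", "body": {"commands": "60 -0.95 -0.2 0 0;60 -0.95 -0.2 0 0;60 -0.45 -0.05 0 0;60 0 0 0.9 0;60 0 0 0.9 0;60 0 0 0 0;60 0 0 0 0"}}

```text
t: 35.7
tcp_pos: [0.5038, -0.3748, 0.1627]
tool_rot: [0.682, 0.731, 0.0, -0.002]
force: [0.1, 0.2, -0.1]
finger_gap: 0.702
gripper_force: 0.0
```

Run:
```python
from h import *
s=snap('wrist','w10');i=cv2.imread('pics/w10.png')
print(proj(s,(.507,-.376,.024),True));go(.507,-.376,.1,3.8)
cv2.imwrite('pics/w10c.png',cv2.resize(i[110:270,220:420],(750,600)))
```

```text
(np.float64(323.3075029449589), np.float64(190.64775281550362))
t 35.8 tcp [ 0.5046 -0.3755  0.1639] yaw(y) 4.0 tilt -1.0000 q6 -0.89 gap 60.0 F [-0.6 -0.5  0.1]
 spin: 0.05 units (cw/ccw alt -44.95)
 now-axes shift units [-0.037  0.124  3.196]
 after-spin units [-0.037  0.124  3.196]
```

View pics/w10c.png

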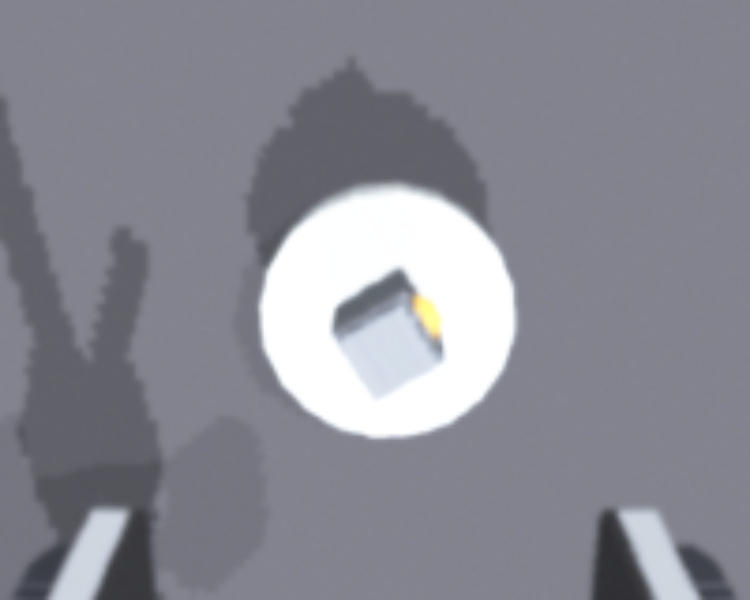

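Run:
```python
from h import *
s=snap('wrist')
f=lambda u,v,z:at_z(s,220+u/3.75,110+v/3.75,z,True)
print('disc',f(388,310,.022),'drive top',f(391,349,.052))
C=[(340,337),(413,304),(442,358),(380,397)]
P=np.array([f(u,v,.052)[:2] for u,v in C]);print(P.mean(0))
for i in range(4):
    d=P[(i+1)%4]-P[i];print(np.hypot(*d).round(4),np.degrees(np.arctan2(d[1],d[0])).round(1)%90)
j=s['pixels'][110:270,220:420].astype(int)
```

```text
disc [ 0.50845953 -0.3798909   0.022     ] drive top [ 0.50877286 -0.38015565  0.052     ]
[ 0.5093913  -0.38019025]
0.0179 29.3
0.0142 31.799999999999997
0.0167 37.900000000000006
0.0169 36.099999999999994
```

Call:
{"method": "send_rows", "body": {"commands": "60 0 0 0 1;60 0 0 0 1;60 0 0 0 1;60 0 0 0 1;60 0 0 0 1;60 0 0 0 1;60 0 0 0 1;60 0 0 0 1;60 0 0 0 1;60 0 0 0 1;60 0 0 0 1;60 0 0 0 1;60 0 0 0 1;60 0 0 0 1;60 0 0 0 1;60 0.05 0.3 0 0;60 0 0 0 0;60 0 0 0 0"}}

```text
t: 37.3
tcp_pos: [0.5096, -0.3812, 0.1653]
tool_rot: [0.956, 0.293, 0.0, 0.001]
force: [0.3, 0.5, 0.6]
finger_gap: 0.702
gripper_force: 0.0
```

Run:
```python
from h import *
go(.5088,-.380,.0385,-56)
s=snap('wrist','w11');i=s['pixels'];g=cv2.cvtColor(i,cv2.COLOR_RGB2GRAY)
hsv=cv2.cvtColor(i,cv2.COLOR_RGB2HSV)
# white disc outline
m=(g>215).astype(np.uint8);m[:120]=0;m[280:]=0;m[:,:230]=0;m[:,410:]=0
n,l,st,ce=cv2.connectedComponentsWithStats(m);k=1+np.argmax(st[1:,4]);print(st[k],ce[k])
cn=max(cv2.findContours((l==k).astype(np.uint8),0,1)[0],key=cv2.contourArea);(u,v),r=cv2.minEnclosingCircle(cn);print(u,v,r,at_z(s,u,v,.022,True))
x,y,w,h,_=st[k];c=i[y+2:y+h-2,x:x+w];full=(l==k).astype(np.uint8);f2=np.zeros_like(full);cv2.drawContours(f2,[cv2.convexHull(cn)],-1,1,-1)
hole=cv2.morphologyEx(((f2==1)&(l!=k)).astype(np.uint8),cv2.MORPH_OPEN,np.ones((3,3),np.uint8))
H=max(cv2.findContours(hole,0,1)[0],key=cv2.contourArea);print('hole',cv2.minAreaRect(H))
b=(hsv[...,1]>120)&(f2>0)&(hsv[...,0]<40);print('ball',np.argwhere(b).mean(0)[::-1],b.sum())
```

```text
t 37.3 tcp [ 0.5096 -0.3812  0.1653] yaw(y) -55.9 tilt -1.0000 q6 0.16 gap 60.0 F [0.3 0.5 0.6]
 spin: 0.02 units (cw/ccw alt -44.98)
 now-axes shift units [-3.00e-03 -8.50e-02  6.34e+00]
 after-spin units [-3.00e-03 -8.50e-02  6.34e+00]
[ 283  155   67   67 3336] [315.92955635 187.94904077]
315.9161682128906 188.24453735351562 33.6798095703125 [ 0.5074847  -0.37962348  0.022     ]
hole ((314.5, 184.5), (9.0, 21.0), 90.0)
ball [315.9 182. ] 10
```

Call:
{"method": "send_rows", "body": {"commands": "60 -0.02 -0.1 0.9 0;60 0 0 0.9 0;60 0 0 0.9 0;60 0 0 0.9 0;60 0 0 0.9 0;60 0 0 0.9 0;60 0 0 0.6 0;60 0 0 0.25 0;60 0 0 0 0;5 0 0 0 0;5 0 0 0 0;5 0 0 0 0;5 0 0 0 0;5 0 0 0 0;5 0 0 0 0;5 0 0 0 0;5 0 0 0 0", "grip_force": 60}}

```text
t: 38.77
tcp_pos: [0.5079, -0.3797, 0.0408]
tool_rot: [0.956, 0.292, 0.0, 0.001]
force: [-0.6, 1.1, 5.7]
finger_gap: 0.216
gripper_force: 59.2
```

Call:
{"method": "send_rows", "body": {"commands": "5 0 0 -0.5 0;5 0 0 -0.9 0;5 0 0 -0.9 0;5 0 0 -0.9 0;5 0 0 -0.9 0;5 0 0 -0.9 0;5 0 0 -0.9 0;5 0 0 -0.6 0;5 0 0 0 0;5 0 0 0 0"}}

```text
t: 39.6
tcp_pos: [0.5074, -0.3792, 0.1698]
tool_rot: [0.956, 0.292, 0.0, 0.0]
force: [0.2, -0.9, -3.9]
finger_gap: 0.219
gripper_force: 59.4
```

Run:
```python
from h import *
go(.5685,.0565,.17,3.8)
```

```text
t 39.6 tcp [ 0.5074 -0.3792  0.1698] yaw(y) -56.0 tilt -1.0000 q6 0.16 gap 18.7 F [ 0.2 -0.9 -3.9]
 spin: -14.96 units (cw/ccw alt 30.04)
 now-axes shift units [ 14.707 -16.357  -0.021]
 after-spin units [ 2.1533e+01  4.4930e+00 -2.1000e-02]
```

Call:
{"method": "send_rows", "body": {"commands": "5 0 0 0 -1;5 0 0 0 -1;5 0 0 0 -1;5 0 0 0 -1;5 0 0 0 -1;5 0 0 0 -1;5 0 0 0 -1;5 0 0 0 -1;5 0 0 0 -1;5 0 0 0 -1;5 0 0 0 -1;5 0 0 0 -1;5 0 0 0 -1;5 0 0 0 -1;5 0 0 0 -1;5 0.5 0.1 0 0;5 0.9 0.19 0 0;5 0.9 0.19 0 0;5 0.9 0.19 0 0;5 0.9 0.19 0 0"}}

```text
t: 41.27
tcp_pos: [0.5185, -0.2927, 0.1689]
tool_rot: [0.682, 0.731, 0.0, -0.001]
force: [-0.8, 0.1, -4.0]
finger_gap: 0.213
gripper_force: 59.3
```

Call:
{"method": "send_rows", "body": {"commands": "5 0.9 0.19 0 0;5 0.9 0.19 0 0;5 0.9 0.19 0 0;5 0.9 0.19 0 0;5 0.9 0.19 0 0;5 0.9 0.19 0 0;5 0.9 0.19 0 0;5 0.9 0.19 0 0;5 0.9 0.19 0 0;5 0.9 0.19 0 0;5 0.9 0.19 0 0;5 0.9 0.19 0 0;5 0.9 0.19 0 0;5 0.9 0.19 0 0;5 0.9 0.19 0 0;5 0.9 0.19 0 0;5 0.9 0.19 0 0;5 0.9 0.19 0 0;5 0.9 0.19 0 0;5 0.3 0.05 0 0"}}

```text
t: 42.93
tcp_pos: [0.5662, 0.0604, 0.1693]
tool_rot: [0.681, 0.732, 0.0, -0.001]
force: [0.4, -0.4, -4.5]
finger_gap: 0.217
gripper_force: 59.3
```

Call:
{"method": "send_rows", "body": {"commands": "5 0 0 0 0;5 0 0 0 0;5 0 0 0 0"}}

```text
t: 43.18
tcp_pos: [0.5673, 0.0558, 0.1694]
tool_rot: [0.682, 0.731, -0.0, -0.0]
force: [0.9, -2.0, -3.9]
finger_gap: 0.218
gripper_force: 59.3
```

Run:
```python
from h import *
go(.5685,.0565,.1008,3.8)
snap('wrist','w12')
```

```text
t 43.2 tcp [0.5673 0.0558 0.1694] yaw(y) 4.0 tilt -1.0000 q6 -0.17 gap 18.6 F [ 0.9 -2.  -3.9]
 spin: 0.04 units (cw/ccw alt -44.96)
 now-axes shift units [0.031 0.066 3.432]
 after-spin units [0.031 0.066 3.432]
```

Descend to just above, then seat gently.

Call:
{"method": "send_rows", "body": {"commands": "5 0.03 0.07 0.6 0;5 0 0 0.6 0;5 0 0 0.6 0;5 0 0 0.5 0;5 0 0 0.4 0;5 0 0 0.3 0;5 0 0 0.2 0;5 0 0 0 0;5 0 0 0 0"}}

```text
t: 43.98
tcp_pos: [0.5693, 0.0566, 0.1055]
tool_rot: [0.682, 0.731, 0.0, 0.0]
force: [0.2, -0.2, -3.8]
finger_gap: 0.217
gripper_force: 59.3
```

Call:
{"method": "send_rows", "body": {"commands": "5 0 0 0.1 0;5 0 0 0.1 0;5 0 0 0 0;5 0 0 0 0"}}

```text
t: 44.32
tcp_pos: [0.5692, 0.0567, 0.1017]
tool_rot: [0.682, 0.731, 0.0, 0.0]
force: [0.3, 0.3, -3.5]
finger_gap: 0.219
gripper_force: 59.3
```

Call:
{"method": "send_rows", "body": {"commands": "5 0 0 0.08 0;5 0 0 0 0;5 0 0 0 0"}}

```text
t: 44.57
tcp_pos: [0.5698, 0.0567, 0.101]
tool_rot: [0.682, 0.731, 0.001, 0.001]
force: [-2.3, 0.7, 3.9]
finger_gap: 0.217
gripper_force: 60.3
```

Call:
{"method": "send_rows", "body": {"commands": "5 0 0 -0.03 0;40 0 0 0 0;40 0 0 0 0;40 0 0 0 0;40 0 0 -0.5 0;40 0 0 -0.9 0;40 0 0 -0.9 0;40 0 0 -0.9 0;70 0 0 -0.9 0;70 0 0 -0.9 0;70 0 0 -0.9 0;70 0 0 0 0;70 0 0 0 0"}}

```text
t: 45.65
tcp_pos: [0.5699, 0.0567, 0.22]
tool_rot: [0.682, 0.731, 0.001, 0.001]
force: [0.1, 0.6, -0.1]
finger_gap: 0.815
gripper_force: 0.0
```

Run:
```python
from h import *
s=snap('wrist','w13');c=(.5697,.0567)
i=s['pixels'];g=cv2.cvtColor(i,cv2.COLOR_RGB2GRAY);hsv=cv2.cvtColor(i,cv2.COLOR_RGB2HSV)
print('pred disc',proj(s,(*c,.084),True),'drive top',proj(s,(*c,.112),True))
b=(hsv[...,1]>150)&(hsv[...,0]>8)&(hsv[...,0]<32);b[:120]=0;b[260:]=0;b[:,250:390]&=True;b[:,:250]=0;b[:,390:]=0
a=np.argwhere(b);print('ball',a.mean(0)[::-1] if len(a) else None,len(a))
p=proj(s,(c[0]+.012*np.cos(np.radians(94)),c[1]+.012,.1),True);print('ball pred',p)
u0,v0=map(int,proj(s,(*c,.084),True));print(g[v0-50:v0+52:4,u0-56:u0+60:4])
go(.623,-.219,.2,3.8)
```

```text
pred disc (np.float64(318.7764152505177), np.float64(189.2674595462517)) drive top (np.float64(318.85913781347585), np.float64(198.57637416453318))
ball [316.         182.66666667] 3
ball pred (np.float64(318.81129885931745), np.float64(180.77052301026586))
[[175 175 176 142 139 134 135 138 141 135 135 133 135 135 136 138 137 138
  136 136 150 138 177 177 176 177 177 177 177]
 [175 176 176 172 136 134 126 206 215 140 136 170 226 246 246 240 202 141
  137 150 205 181 174 177 178 178 177 178 178]
 [175 174 173 136 135 128 238 216 218 218 237 246 239 241 241 242 246 244
  182 205 204 229 196 179 180 179 179 178 178]
 [177 175 173 147 119 240 255 251 215 236 243 250 252 252 253 253 252 239
  230 205 230 255 255 188 179 179 178 177 176]
 [174 174 170 155 249 255 255 255 249 247 249 247 226 213 193 216 232 250
  236 216 254 255 255 255 179 178 178 179 178]
 [173 170 160 154 159 255 255 255 241 239 208 237 249 248 249 248 255 248
  209 235 255 255 255 255 178 179 178 178 179]
 [170 161 160 159 125 249 255 236 239 253 249 250 250 250 250 250 255 255
  255 252 254 255 254 207 177 178 178 178 
[... 1829 characters left out ...]
 172 162 162 177 178 175 177 175 176 175 174 177 175 175 175 175
  176 179 177 179 180 179 178 177 254 255 189]
 [133 133 134 135 143 149 150 150 150 151 154 153 153 152 151 152 153 152
  152 152 151 152 159 158 158 158 156 156 157]
 [101 102 102 102 113 114 113 113 114 114 114 113 113 112 113 113 114 112
  113 113 113 113 113 114 113 113 113 114 114]
 [101 102 102 102 112 113 114 114 114 113 113 113 113 113 114 112 114 113
  113 113 114 114 114 113 113 113 113 113 114]]
t 45.7 tcp [0.569  0.0567 0.2188] yaw(y) 4.0 tilt -1.0000 q6 -0.17 gap 70.0 F [-0.7  0.4 -0.2]
 spin: 0.04 units (cw/ccw alt -44.96)
 now-axes shift units [-13.941   1.736   0.94 ]
 after-spin units [-13.935   1.779   0.94 ]
```

Call:
{"method": "send_rows", "body": {"commands": "70 -0.93 0.12 0 0;70 -0.93 0.12 0 0;70 -0.93 0.12 0 0;70 -0.93 0.12 0 0;70 -0.93 0.12 0 0;70 -0.93 0.12 0 0;70 -0.93 0.12 0 0;70 -0.93 0.12 0 0;70 -0.93 0.12 0 0;70 -0.93 0.12 0 0;70 -0.93 0.12 0 0;70 -0.93 0.12 0 0;70 -0.93 0.12 0 0;70 -0.93 0.12 0 0;70 -0.93 0.12 0 0;70 0 0 0 0;70 0 0 0 0;70 0 0 0 0"}}

```text
t: 47.2
tcp_pos: [0.624, -0.2187, 0.218]
tool_rot: [0.682, 0.731, 0.0, -0.001]
force: [0.7, 0.5, 0.4]
finger_gap: 0.817
gripper_force: 0.0
```

Run:
```python
from h import *
s=snap('wrist','w14');i=cv2.imread('pics/w14.png')
print(proj(s,(.623,-.219,.008),True),proj(s,(.623,-.219,.076),True));go(.623,-.219,.2,3.8)
cv2.imwrite('pics/w14c.png',cv2.resize(i[90:270,210:450],(800,600),interpolation=cv2.INTER_CUBIC))
```

```text
(np.float64(318.66967910052443), np.float64(172.10117395964198)) (np.float64(318.5108950606285), np.float64(188.05615484884171))
t 47.2 tcp [ 0.624  -0.2182  0.2182] yaw(y) 4.0 tilt -1.0000 q6 -0.58 gap 69.8 F [0.9 0.5 0.4]
 spin: 0.05 units (cw/ccw alt -44.95)
 now-axes shift units [-0.035 -0.052  0.909]
 after-spin units [-0.035 -0.052  0.909]
```

View pics/w14c.png

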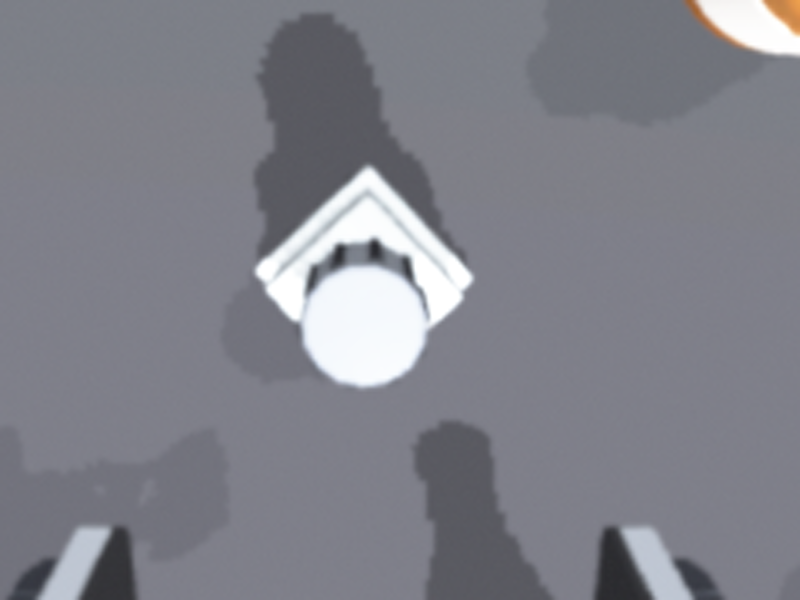

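Run:
```python
from h import *
s=snap('wrist')
f=lambda u,v,z:at_z(s,210+u/3.333,90+v/3.333,z,True)
L,T,Rr=[f(*c,.008)[:2] for c in [(256,272),(368,167),(473,280)]]
print('top',f(364,325,.076),'skirt ctr',(L+Rr)/2)
for a,b in((L,T),(T,Rr)):
    d=b-a;print(np.hypot(*d),np.degrees(np.arctan2(d[1],d[0]))%90)
d=Rr-L;print('diag',np.hypot(*d),(np.degrees(np.arctan2(d[1],d[0]))+45)%90)
```

```text
top [ 0.62364511 -0.21804091  0.076     ] skirt ctr [ 0.6239127  -0.21927068]
0.052618245055756956 47.15884604637534
0.05301472362896048 46.93896961875278
diag 0.07455085899476524 46.83303029659609
```

Call:
{"method": "send_rows", "body": {"commands": "75 0 0 0 -1;75 0 0 0 -1;75 0 0 0 -1;75 0 0 0 -1;75 0 0 0 -1;75 0 0 0 -1;75 0 0 0 -1;75 0 0 0 -1;75 0 0 0 -1;75 0 0 0 -1;75 0 0 0 -0.75;75 0 0 0.9 0;75 0 0 0.9 0;75 0 0 0.9 0;75 0 0 0.9 0;75 0 0 0.9 0;75 0 0 0.9 0;75 0 0 0 0;75 0 0 0 0"}}

```text
t: 48.88
tcp_pos: [0.6238, -0.2178, 0.1098]
tool_rot: [0.366, 0.931, 0.0, -0.001]
force: [0.8, -0.8, -0.1]
finger_gap: 0.876
gripper_force: 0.0
```

Run:
```python
from h import *
go(.6238,-.2188,.022,47)
```

```text
t 48.9 tcp [ 0.6238 -0.2178  0.1098] yaw(y) 47.0 tilt -1.0000 q6 -1.33 gap 74.8 F [ 0.8 -0.8 -0.1]
 spin: 0.01 units (cw/ccw alt -44.99)
 now-axes shift units [-0.044 -0.033  4.39 ]
 after-spin units [-0.044 -0.033  4.39 ]
```

Call:
{"method": "send_rows", "body": {"commands": "75 -0.04 -0.03 0.7 0;75 0 0 0.7 0;75 0 0 0.7 0;75 0 0 0.7 0;75 0 0 0.7 0;75 0 0 0.6 0;75 0 0 0.27 0;75 0 0 0 0;30 0 0 0 0;30 0 0 0 0;30 0 0 0 0;30 0 0 0 0;30 0 0 0 0;30 0 0 0 0;30 0 0 0 0", "grip_force": 80}}

```text
t: 50.13
tcp_pos: [0.6255, -0.2206, 0.0244]
tool_rot: [0.367, 0.93, -0.0, 0.001]
force: [0.8, -0.6, 6.1]
finger_gap: 0.492
gripper_force: 85.0
```

Run:
```python
from h import *
go(.5687,.0567,.17,3.8)
```

```text
t 50.1 tcp [ 0.6255 -0.2206  0.0244] yaw(y) 47.0 tilt -1.0000 q6 -1.33 gap 42.0 F [ 0.8 -0.6  6.1]
 spin: 10.79 units (cw/ccw alt -34.21)
 now-axes shift units [11.52   8.201 -7.305]
 after-spin units [14.012 -1.9   -7.305]
```

Call:
{"method": "send_rows", "body": {"commands": "30 0 0 -0.5 0;30 0 0 -0.9 0;30 0 0 -0.9 0;30 0 0 -0.9 0;30 0 0 -0.9 0;30 0 0 -0.9 0;30 0 0 -0.9 0;30 0 0 -0.9 0;30 0 0 -0.5 0;30 0 0 0 1;30 0 0 0 1;30 0 0 0 1;30 0 0 0 1;30 0 0 0 1;30 0 0 0 1;30 0 0 0 1;30 0 0 0 1;30 0 0 0 1;30 0 0 0 1;30 0 0 0 0.8"}}

```text
t: 51.8
tcp_pos: [0.6237, -0.2197, 0.1682]
tool_rot: [0.685, 0.729, -0.0, -0.001]
force: [0.6, 0.1, -2.5]
finger_gap: 0.497
gripper_force: 84.2
```

Call:
{"method": "send_rows", "body": {"commands": "30 0.9 -0.12 0 0;30 0.9 -0.12 0 0;30 0.9 -0.12 0 0;30 0.9 -0.12 0 0;30 0.9 -0.12 0 0;30 0.9 -0.12 0 0;30 0.9 -0.12 0 0;30 0.9 -0.12 0 0;30 0.9 -0.12 0 0;30 0.9 -0.12 0 0;30 0.9 -0.12 0 0;30 0.9 -0.12 0 0;30 0.9 -0.12 0 0;30 0.9 -0.12 0 0;30 0.9 -0.12 0 0;30 0.4 -0.1 0 0;30 0 0 0 0;30 0 0 0 0;30 0 0 0 0"}}

```text
t: 53.38
tcp_pos: [0.5688, 0.0543, 0.1693]
tool_rot: [0.683, 0.73, 0.0, 0.001]
force: [-0.0, 0.3, -2.4]
finger_gap: 0.491
gripper_force: 84.3
```

Run:
```python
from h import *
go(.5687,.0555,.1094,3.8)
s=snap('wrist','w15');g=cv2.cvtColor(s['pixels'],cv2.COLOR_RGB2GRAY)
r=readout.sense()['tcp_pos']
# grip top expected at TCP z + .0516
u,v=proj(s,(r[0],r[1],r[2]+.0516),True);print(u,v)
u,v=int(u),int(v);print(g[max(v-60,0):v+48:6,u-84:u+90:6])
```

```text
t 53.4 tcp [0.5688 0.0543 0.1693] yaw(y) 3.8 tilt -1.0000 q6 -0.17 gap 41.9 F [-0.   0.3 -2.4]
 spin: -0.01 units (cw/ccw alt 44.99)
 now-axes shift units [ 6.000e-02 -1.000e-03  2.994e+00]
 after-spin units [ 6.000e-02 -1.000e-03  2.994e+00]
320.48328319156803 335.6263938689395
[[105  53  52 183 183  49  67  97  51 113 113  40  41 120 122 121  39  40
  120 117  39 181  40  67 180 173  56  59 114]
 [ 65  53  57 186 255  57  45  38  79 113 110  50  49 121 122 122  42  46
  120 119  45  69  41  75 234  88  56  55  79]
 [ 63  67  58  56 253 101  45  38 103 116 115 124 129 125 135 136 128 119
  120 119  72  38  40  77 168  55  63  68  58]
 [ 56  56  55  54  56 109  42  39 112 122 141 191 196 198 197 196 196 173
  145 123 107  40  41  68  56  56  55  57  55]
 [ 52  54  52  51  54 112  41  71 141 190 194 190 190 189 190 190 189 191
  193 183 130  65  40  62  55  55  56  55  57]
 [ 52  51  52  53  56 112  57 127 190 189 188 189 190 189 189 189 189 190
  189 175 168 110  41  57  53  52  52  56  57]
 [ 47  48  50  54  55 106  99 181 188 189 189 188 189 189 189 189 189 161
  165 161 158 154  6
[... 658 characters left out ...]
 53  51  50  49  51  51  52  53  56  53  52  51
   50  53  52  53  56  57  56  75  58  56  56]
 [ 53  53  54  53  51  52  53  52  53  53  51  51  51  52  52  51  52  52
   52  52  52  52  56  56  56  59  58  56  56]
 [ 53  52  52  52  52  52  51  53  52  52  52  52  53  52  53  52  51  51
   52  52  52  52  52  52  51  54  54  53  55]
 [ 50  49  46  46  46  44  44  50  53  51  52  52  51  53  53  53  52  51
   52  53  52  45  44  44  45  46  47  47  53]
 [ 45  45  45  49  50  50  52  53  53  52  52  51  51  52  51  52  52  52
   52  52  51  57  56  53  50  49  48  47  46]
 [ 52  53  52  53  53  52  52  52  52  52  52  53  51  51  52  51  53  51
   53  52  53  56  56  56  55  57  56  55  57]]
```

Call:
{"method": "send_rows", "body": {"commands": "30 0.08 0 0 0;30 0 0 0.5 0;30 0 0 0.5 0;30 0 0 0.4 0;30 0 0 0.2 0;30 0 0 0.2 0;30 0 0 0.2 0;30 0 0 0 0;30 0 0 0 0"}}

```text
t: 54.18
tcp_pos: [0.5685, 0.0561, 0.1291]
tool_rot: [0.683, 0.73, -0.0, 0.0]
force: [0.2, -0.9, -1.6]
finger_gap: 0.493
gripper_force: 84.6
```

Call:
{"method": "send_rows", "body": {"commands": "30 0 0 0.15 0;30 0 0 0.15 0;30 0 0 0.15 0;30 0 0 0 0;30 0 0 0 0"}}

```text
t: 54.6
tcp_pos: [0.5685, 0.0563, 0.12]
tool_rot: [0.683, 0.73, 0.0, 0.0]
force: [0.9, -2.5, -1.0]
finger_gap: 0.494
gripper_force: 84.6
```

Call:
{"method": "send_rows", "body": {"commands": "30 0 0 0.15 0;30 0 0 0.15 0;30 0 0 0.15 0;30 0 0 0 0;30 0 0 0 0"}}

```text
t: 55.02
tcp_pos: [0.5676, 0.0567, 0.1103]
tool_rot: [0.684, 0.73, -0.0, -0.001]
force: [0.3, -1.9, -3.5]
finger_gap: 0.493
gripper_force: 84.5
```

Call:
{"method": "send_rows", "body": {"commands": "30 0 0 0.1 0;30 0 0 0.1 0;30 0 0 0.1 0;30 0 0 0 0;30 0 0 0 0"}}

```text
t: 55.43
tcp_pos: [0.5681, 0.0566, 0.1083]
tool_rot: [0.683, 0.73, 0.0, 0.0]
force: [-5.0, -2.3, 19.4]
finger_gap: 0.493
gripper_force: 86.8
```

Call:
{"method": "send_rows", "body": {"commands": "30 0 0 0.1 0;30 0 0 0.1 0;30 0 0 0 0;30 0 0 0 0"}}

```text
t: 55.77
tcp_pos: [0.5681, 0.0565, 0.1081]
tool_rot: [0.683, 0.73, 0.0, 0.001]
force: [-11.1, -2.0, 42.8]
finger_gap: 0.493
gripper_force: 89.7
```

Firmly home (rigid at z 0.108, matching 0.1085 expected). Ease off, release and retreat straight up.

Call:
{"method": "send_rows", "body": {"commands": "30 0 0 -0.3 0;30 0 0 0 0;64 0 0 0 0;64 0 0 0 0;64 0 0 0 0;64 0 0 0 0;64 0 0 -0.3 0;64 0 0 -0.6 0;64 0 0 -0.9 0;64 0 0 -0.9 0;64 0 0 -0.9 0;64 0 0 -0.9 0;64 0 0 -0.9 0;64 0 0 -0.9 0;64 0 0 -0.9 0;64 0 0 -0.5 0;64 0 0 0 0;64 0 0 0 0"}}

```text
t: 57.27
tcp_pos: [0.5683, 0.0564, 0.2612]
tool_rot: [0.683, 0.73, 0.0, 0.0]
force: [0.7, -0.5, -0.5]
finger_gap: 0.748
gripper_force: 0.0
```

Run:
```python
from h import *
go(.5687,.0565,.25,3.8)
s=snap('wrist','w16');g=cv2.cvtColor(s['pixels'],cv2.COLOR_RGB2GRAY)
c=(.5685,.0567)
for z in(.16,.165): print(z,[np.round(proj(s,(c[0]+dx,c[1]+dy,z),True),1).tolist() for dx,dy in((-.018,0),(.018,0),(0,.018),(0,-.018))])
u,v=map(int,proj(s,(*c,.16),True));print(u,v);print(g[v-72:v+60:6,u-72:u+76:6])
# objects unchanged in the top view?
T=snap('top','t16');a=cv2.imread('pics/top0.png',0).astype(int);b=cv2.imread('pics/t16.png',0).astype(int)
d=abs(a-b)
for n,(x,y) in dict(flask=(446,167),beaker=(237,140),jar=(299,278),amber=(339,141)).items(): print(n,d[y-14:y+15,x-14:x+15].mean().round(1))
```

```text
t 57.3 tcp [0.5683 0.0564 0.2612] yaw(y) 3.8 tilt -1.0000 q6 -0.16 gap 63.9 F [ 0.7 -0.5 -0.5]
 spin: -0.01 units (cw/ccw alt 44.99)
 now-axes shift units [0.002 0.022 0.559]
 after-spin units [0.002 0.022 0.559]
0.16 [[297.3, 199.6], [342.1, 202.3], [321.3, 179.2], [318.3, 221.8]]
0.165 [[296.9, 201.5], [342.6, 204.3], [321.3, 180.7], [318.3, 224.1]]
319 200
[[107 108 113 168 168 171 163 129 129 130 130 127 127 131 132 131 134 169
  169 170 170 171 118 108 109]
 [108 108  99 168 170 169 140 129 131 129 129 128 129 131 131 131 132 170
  168 170 170 171 124 108 108]
 [107 108 109 168 168 168 134 126 207 178 173 244 245 243 170 160 195 170
  172 170 172 173 120 108 108]
 [108 108 105 168 170 166 118 253 253 219 247 248 234 247 235 201 254 255
  171 171 170 170 111 107 107]
 [108 108  98 168 166 155 113 255 212 217 207 219 218 218 212 205 241 255
  171 172 171 171 109 108 108]
 [108 108 102 169 159 153 138 122 239 173 172 173 172 173 173 174 253 174
  170 172 171 170 113 108 108]
 [108 108  98 167 158 153 153 112 209 242 244 244 245 242 247 254 255 171
  171 170 172 169 110 108 108]
 [1
[... 915 characters left out ...]
8 168 170 153 109 109 109]
 [102  98  98  99 109 108 109 108 109 109 108 109 109 108 110 109 109 109
  108 109 109 109 109 108 109]
 [100  98  98  98 110 108 109 109 109 109 109 109 108 109 110 108 109 108
  109 109 108 109 109 109 109]
 [104  98  98  98 109 109 110 109 109 109 110 110 108 109 110 109 109 109
  109 109 108 109 109 109 109]
 [ 98  99  99  99 109 110 109 109 109 109 110 109 109 109 110 111 109 109
  109 110 109 109 110 110 110]
 [166  48 101 109 110 109 109 110 109 109 109 109 110 110 110 109 109 109
  110 109 109 110 109  49 167]
 [ 96  44 110 109 110 109 110 110 110 110 108 110 109 109 109 109 109 110
  109 109 109 110 109  39  79]]
flask 27.6
beaker 37.4
jar 18.9
amber 26.7
```

Run:
```python
import cv2,numpy as np
a=cv2.imread('pics/top0.png');b=cv2.imread('pics/t16.png');c=cv2.imread('pics/scene0.png');e=cv2.imread('pics/s9.png')
def f(a,b,P):
  for n,(x,y) in P.items():
    r=cv2.matchTemplate(b[y-30:y+30,x-30:x+30],a[y-16:y+16,x-16:x+16],cv2.TM_CCOEFF_NORMED);_,m,_,l=cv2.minMaxLoc(r);print(n,round(m,2),l[0]-14,l[1]-14)
f(a,b,dict(flask=(446,167),beaker=(237,140),jar=(299,278),amber=(339,141),bottle=(440,80)))
from h import *
s=snap('scene','s17');e=cv2.imread('pics/s17.png')
f(c,e,dict(flask=(191,205),beaker=(396,288),jar=(363,166),amber=(286,255),tray=(490,350)))
```

```text
flask 0.99 0 0
beaker 0.64 7 8
jar 0.99 0 0
amber 0.99 0 0
bottle 0.99 0 0
flask 1.0 0 0
beaker 1.0 0 0
jar 0.76 -1 0
amber 1.0 0 0
tray 0.46 12 13
```

```bash
python3 -c "
from h import *
print(sign_off())"
```

```text
the job is handed in; nothing more can be done
None
```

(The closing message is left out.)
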